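# Read the stained control slide in the bench densitometer

### The arm

A 6-joint arm with a two-finger parallel gripper is mounted at the origin on a cart in front of the work surface, level with it; the furniture and walls round the work are solid. World frame = base frame: x ahead of the robot, y to its left, z up, the work surface at z = 0. Lengths are in m, angles in degrees, forces in N, time in s.
With the tool pointing down it reaches from about 0.25 to 0.725 m from the base axis. Payload 9.7 kg.
Tool frame: the origin (TCP) lies midway between the tips of the shut fingers; the grasp point (between the pads) lies 19 mm behind it (bot.pinch_z is the distance from the TCP to the grasp point, in m); z points along the fingers, y is the line along which they close (so a half turn about z gives the same grasp; the last joint's range is limited). The gripper opens to 85 mm and grips with 20 to 120 N. Pads are 22 mm wide; open, the fingers measure 114 mm over their backs; the gripper's body (76 mm by 85 mm) begins 54 mm behind the grasp point. The pads swing forward as they close: fully open they stand 13 mm farther back than shut.
Start: joints at [74.542, 4.979, 10.078, 95.1, 0, 90], TCP at [0.147, 0.53, 0.231] pointing down, gripper open.
Joint ranges: [-179.16, 179.16], [-48.56, 103.87], [-65.8, 70.77], [-126.05, 130.52], [-82.76, 87.17], [-180, 180]. Speed limits (degrees/s): [127.2, 127.2, 147.25, 180, 180, 180].

### API

Orientations are given as [roll, pitch, yaw] about the fixed x, y, z axes, in that order (R = Rz(yaw) Ry(pitch) Rx(roll)).
In Python, from workcell import sensors, camera, ticket, bot gives the robot as it stands.
- The arm moves only by the shell command python3 -m handwheel 'ROWS' [FORCE]. ROWS is a JSON object of lists of equal length, an entry for each row: "gripper": the opening, from -1 (shut) to 1 (fully open); "slide": the shift along the tool's x, y, z in mm, a list of three; "yaw": the turn about the tool's z in rad. A call has 1 to 8 rows; each row shifts and turns the commanded pose from where the row before left it, along the tool's axes as they then stand; what a row does not reach is not made up. A row lasts 1/12 s, in which the tool goes at most 41.7 mm and 7.16 degrees, less where a joint would pass 70% of its speed; a pose out of reach is approached as far as the arm can. A call is refused whole if a number of a shift passes 41.7 or a number of a turn 0.125, either way. A call with a gripper value outside its range is refused whole. The fingers move at their own pace and stop on an object; FORCE is the grip in N (left out, the last holds). Time passes only in rows, so rows that do not move let the fingers close. It gives the time, the measured TCP pose, the force, the opening and the grip force at its end, in the units of the state.
- sensors.get_obs(): the state, without advancing time (a new reading comes with each control period).
- camera(name): name is "side" or "top"; returns a dict with "img" (480x640x3 uint8, red, green, blue), "fx", "fy", "cx", "cy" (pixels), "dist" ([k1, k2, p1, p2, k3] as OpenCV has them; the pictures are not rectified), "R" (3x3) and "t" (3): a world point X has camera coordinates R X + t. Camera axes: x right, y down, z forward; pixel columns grow to the right and rows downward; lengths in m; the calibration is good to about 2 mm. A picture is of the moment at which its call begins. There is no depth.
- ticket.job_done(): hands the job in; it is judged then, once.
The state is a dict: "time": time; "q": joint angles; "qd": joint speeds; "joint_efforts": joint torques, N m; "ee_pos": TCP position; "tcp_rot": TCP orientation; "wrist_force": force on the tool from outside, world axes, zero at the start; "torque": the same for the moment, N m; "opening": finger opening in m; "grasp_force": force on a finger pad.
Only numpy, scipy, OpenCV 4.12 (cv2) and the standard library are available. Lean on these libraries where they do the work, as an engineer would, in place of code of your own. Each camera call takes 0.05 s, during which the arm holds its last target. There are 200 camera calls.

### The job

Take the stained control slide in its carrier (orange grip), slide it, grip trailing, into the densitometer's slot fully home against the end stop, and let go of it. Then press the pad of the spring-loaded reading arm down until its nose is seated on the slide (about 12 N, never more than 25 N) and keep it pressed: the instrument reads only while the arm is held down, so hold it for at least 2 seconds and finish still holding it. Leave the blank carrier (blue grip) and the other things on the bench where they are.

Things in the scene. Friction and masses are not known exactly. Their poses are not given: they have to be found in the camera images.
- densitometer: bench transmission densitometer, white case 230 x 130 mm, fixed. Origin: centre of its underside; x points to its rear (the way the slide goes in), y to its left, z up. Level stage 38 mm above the bench from the case's front at x = -115 mm; the reading arm reaches forward over it from a hinge at x = 65, z = 62 mm, with its front end at x = -90 mm; the console behind is 77 mm high
- slot_mouth (a point): mouth of the slot on the stage, at the densitometer's (-90, 0, 38) mm. The slot runs along x, 42 mm wide between black rails, to the end stop at x = -25 mm. Lips over the rails from x = -84 mm on leave 8 mm of height (lip tops z = 49 mm, 34 mm open between). In front of the mouth an open-topped apron between flared guides, 47 mm apart at x = -114 mm and 9 mm high
- read_point (a point): reading aperture on the stage top: the densitometer's (-65, 0, 38) mm, under the arm's nose
- read_arm (a joint): angle (rad) of the reading arm: 0 = up (rest), grows as it is pressed, stop at 0.18; springs back when let go. Its nose meets a carrier in the slot at about 0.13 and is seated from 0.14 on. Force at the pad: about 3 N to start, 7 N when the nose lands, 11 N at 0.155, 15 N at the stop
- pad (a point): centre of the top of the rubber press pad (34 x 30 mm) on the arm's front end above the nose, 130 mm from the hinge; at rest at about the densitometer's (-61, 0, 95) mm, sloping 0.15 rad, higher towards the front; sinks 13 mm per 0.1 rad, so 20 mm at 0.155. Axes equal the densitometer's when up
- nose: spring-loaded round nose under the arm's front end, 15 mm across its tip; it gives up to 9 mm (800 N/m after about 1 N). Origin: centre of its tip; about 18 mm above a carrier in the slot when the arm is up
- control_carrier: slide carrier to load: flat black frame 120 x 40 x 5 mm, about 60 g, with a glass slide (pink stain, pink label end) flush in its top and an upright orange grip fin at its rear end. Origin: centre of the underside; x points from the fin to the leading end (at x = +60 mm), z up. Fully home its origin is at the densitometer's (-85, 0, 38) mm, x axes alike, the fin in front of the case
- control_fin (a point): on the orange fin, 20 mm above the carrier's underside, at the carrier's (-45, 0, 20) mm. The fin is 30 mm long (x), 12 mm thick (y) and rises from 4 to 32 mm above the underside
- control_spot (a point): underside of the control carrier beneath the stained spot, at the carrier's (20, 0, 0) mm; over read_point when home
- blank_carrier: the same carrier with a blue fin, clear glass and white label end; not to be used. Origin as for the control carrier
- coplin_jar: staining jar with pink contents, 60 mm wide, 108 mm high, bystander; origin at the centre of its foot
- timer: white bench timer 60 x 68 x 18 mm, bystander; origin at the centre of its underside
- dropper_bottle: brown dropper bottle 33 mm wide, 102 mm high, bystander; origin at the centre of its foot

How it is judged:
By the outcome, as a careful person would: the job done as asked, in the order asked, and still so for the second after the job is handed in, while the arm keeps its last pose, push and grip.
It also fails if it takes over 61 s, if anything falls off the work surface, if the arm or the gripper's body presses on something with over 40 N, if the wrist force passes 120 N, or if a joint passes its speed limit or range.

## Working session

There is one attempt and no reset: what is moved stays moved. The work goes in short steps, Python scripts to look and compute and a shell command to move; the robot and the scene stay as the last step left them, time stands still between calls to the robot, and variables do not carry over. Pictures are saved under pics/ and viewed, at most 10 in all, crops included, and the job is handed in when it is done.

```bash
mkdir -p pics
python3 - <<'E'
from workcell import sensors, camera, ticket, bot
import cv2,numpy as np
for n in("top","side"):
    c=camera(n); cv2.imwrite(f"pics/{n}0.png",c["img"][:,:,::-1]); np.savez(f"pics/{n}0.npz",**c)
    print(n,c["fx"],c["cx"],c["cy"],c["dist"],np.round(c["R"],3).tolist(),c["t"], (-c["R"].T@c["t"]))
print(sensors.get_obs(),bot.pinch_z)
E
```

```text
top 605.1118781409252 326.27978006100943 237.7489131572613 [-0.18731438  0.          0.          0.          0.        ] [[0.127, -0.992, 0.001], [-0.97, -0.125, -0.206], [0.205, 0.025, -0.978]] [0.0253071  0.63501955 1.40507847] [0.32537281 0.06885837 1.50583094]
side 437.83737499848667 318.8718390094296 236.3601616299914 [-0.09449559  0.          0.          0.          0.        ] [[0.907, -0.42, 0.003], [-0.205, -0.45, -0.869], [0.367, 0.788, -0.495]] [-0.49742425  0.23227624  0.72100653] [ 0.23473379 -0.67255389  0.56018289]
{'time': 0.1, 'q': array([7.45408501e+01, 5.00798243e+00, 1.00402496e+01, 9.50967597e+01,
       7.00044099e-04, 8.99995324e+01]), 'qd': array([-0.04986748, -0.0046669 ,  0.07601541, -0.06968672, -0.02859031,
       -0.01070386]), 'joint_efforts': array([ 2.36459191e-04, -5.21559978e+01,  4.65655160e+01,  1.58383063e-02,
       -2.34798813e-05, -1.68735801e-05]), 'ee_pos': array([0.14655264, 0.52993164, 0.23066486]), 'tcp_rot': array([-1.79935507e+02, -7.00570025e-04,  1.64541317e+02]), 'wrist_force': array([-0.13317262,  0.24977226,  0.06346961]), 'torque': array([ 0.01425193, -0.00425446,  0.04694502]), 'grasp_force': 0.0, 'opening': 0.08530147710375888} 0.0187
```

View pics/top0.png

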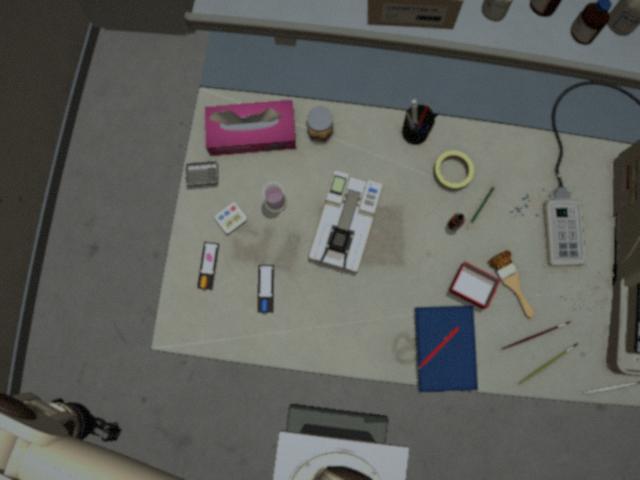

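View pics/side0.png

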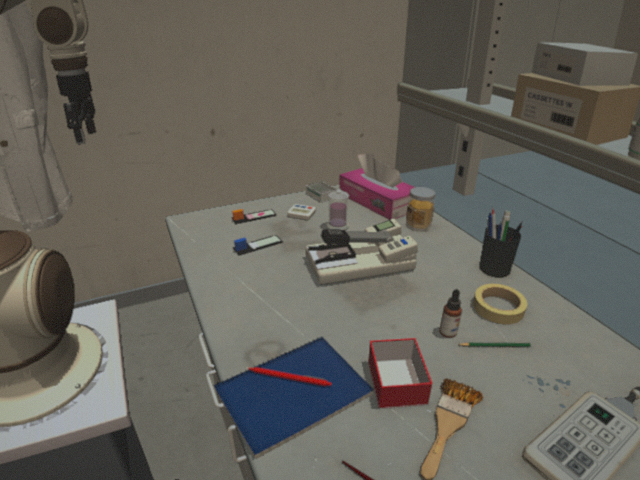

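The top view shows the control carrier with its orange fin at (204,283) and pink spot at (209,258). The blank is at (266,288), and the densitometer is centred at about (345,222) with its front near (335,265). The side view has the orange fin at (238,215) and the densitometer at (360,255). Next I'll enlarge the areas that matter.

Run:
```python
import cv2,numpy as np
t=cv2.imread("pics/top0.png");s=cv2.imread("pics/side0.png")
def z(i,x,y,w,h,k): return cv2.resize(i[y:y+h,x:x+w],None,fx=k,fy=k,interpolation=cv2.INTER_CUBIC)
o=np.zeros((600,800,3),np.uint8)
def put(a,x,y): o[y:y+a.shape[0],x:x+a.shape[1]]=a
put(z(t,300,165,90,115,5),0,0)      # 450x575
put(z(t,190,235,40,60,5),450,0)     # 200x300
put(z(s,225,200,60,35,5),450,300)   # 300x175
cv2.imwrite("pics/z1.png",o)
cv2.imwrite("pics/z2.png",z(s,295,215,130,75,6))
```

```text
(no output)
```

View pics/z1.png

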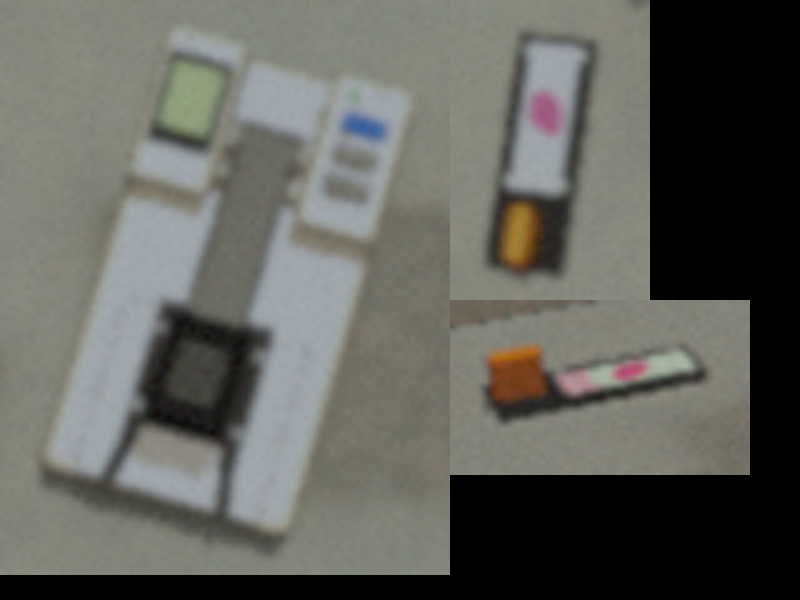

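View pics/z2.png

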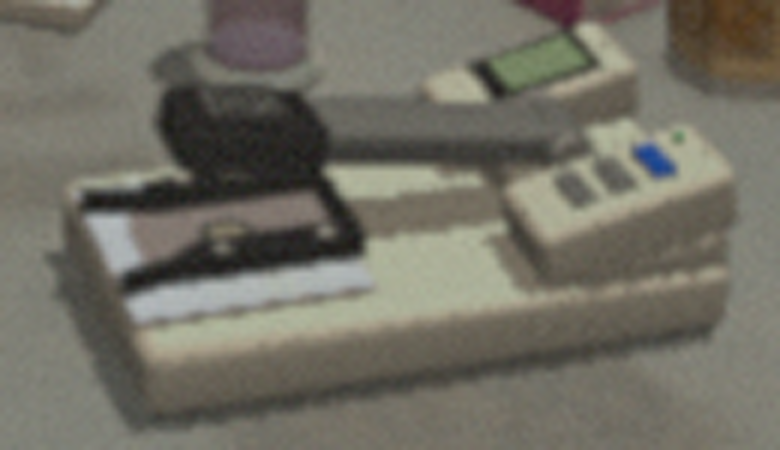

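The zooms show, in top-view pixels:
- **Guide tips:** about (322,261) and (345,268).
- **Pad:** about (339.5,240).
- **Case front corners:** (309,257) and (357,271).
- **Carrier:** fin at about (204,282).

The side zoom shows the guide front tips at (309,248) and (316,262), with the slot clear. The edges come next, measured with masks.

```bash
cat > h.py <<'E'
import cv2,numpy as np
def ray(c,p):
    K=np.array([[c["fx"],0,c["cx"]],[0,c["fy"],c["cy"]],[0,0,1]],float)
    u=cv2.undistortPoints(np.array([[p]],float),K,np.array(c["dist"],float))[0,0]
    R=np.array(c["R"]);d=R.T@np.array([u[0],u[1],1]);return -R.T@np.array(c["t"]),d/np.linalg.norm(d)
def plane(c,p,z): o,d=ray(c,p);return o+d*(z-o[2])/d[2]
def tri(c1,p1,c2,p2):
    o1,d1=ray(c1,p1);o2,d2=ray(c2,p2)
    s=np.linalg.lstsq(np.c_[d1,-d2],o2-o1,rcond=None)[0];a=o1+s[0]*d1;b=o2+s[1]*d2
    return (a+b)/2,np.linalg.norm(a-b)
def zoomf(p,o,k): return ((np.array(p)+.5)/k-.5)+np.array(o)
def mask(c,roi,f):
    x,y,w,h=roi;hsv=cv2.cvtColor(c["img"][y:y+h,x:x+w],cv2.COLOR_RGB2HSV).astype(int)
    m=f(hsv[...,0],hsv[...,1],hsv[...,2]).astype(np.uint8)
    n,l,s,ct=cv2.connectedComponentsWithStats(m);i=1+np.argmax(s[1:,4])
    return (l==i).astype(np.uint8),ct[i]+[x,y],s[i,4]
E
cat > m1.py <<'E'
from h import *
T=dict(np.load("pics/top0.npz"));S=dict(np.load("pics/side0.npz"))
P=lambda v:np.round(np.asarray(v)*1000,1).tolist()
org=lambda h,s,v:(h<22)&(s>130)&(v>60)
a=mask(T,(190,235,40,60),org);b=mask(S,(225,200,60,35),org)
print("orange",a[1:],b[1:],[P(x) for x in tri(T,a[1],S,b[1])])
# fin axis & carrier dark frame in top
m=mask(T,(190,235,40,60),lambda h,s,v:(v<75)|((h<22)&(s>110)))[0]
ys,xs=np.nonzero(m);hull=cv2.convexHull(np.c_[xs,ys].astype(np.float32))
r=cv2.minAreaRect(hull);box=cv2.boxPoints(r)+[190,235]
w=np.array([plane(T,p,.005) for p in box]);print("frame",r,P(w),P(w.mean(0)),[P(np.linalg.norm(w[i]-w[i-1])) for i in range(4)])
# pink spot
pk=lambda h,s,v:(h>145)&(s>60)
a=mask(T,(190,235,40,60),pk);b=mask(S,(225,200,60,35),lambda h,s,v:(h>150)&(s>110));print("spot",a[1:],b[1:],[P(x) for x in tri(T,a[1],S,b[1])],P(plane(T,a[1],.005)))
# densitometer
z=lambda p:zoomf(p,(300,165),5); zs=lambda p:zoomf(p,(295,215),6)
g=[(110,480),(225,515)];gs=[(85,200),(128,285)]
for p,q in zip(g,gs): print("guide tip",[P(x) for x in tri(T,z(p),S,zs(q))],P(plane(T,z(p),.047)))
for n,p,zz in [("FL",(45,462),.038),("FR",(285,530),.038),("edgeL",(130,193),.038),("edgeR",(368,268),.038),("pad",(198,375),.095),("armrear",(268,130),.075)]:
    print(n,P(plane(T,z(p),zz)))
print("FR tri",[P(x) for x in tri(T,z((285,530)),S,zs((145,345)))],"FL",[P(x) for x in tri(T,z((45,462)),S,zs((68,190)))])
E
python3 m1.py
```

```text
orange (array([203.56043956, 281.23076923]), np.int32(91)) (array([237.78431373, 214.3627451 ]), np.int32(102)) [[486.7, 397.6, 16.4], 2.1]
frame ((15.40999984741211, 45.62999725341797), (14.566399574279785, 15.273506164550781), 8.13010311126709) [[472.0, 413.7, 5.0], [510.7, 414.6, 5.0], [510.3, 377.1, 5.0], [471.7, 376.4, 5.0]] [491.2, 395.5, 5.0] [37.3, 38.7, 37.5, 38.6]
spot (array([208.64705882, 257.14705882]), np.int32(34)) (array([261. , 213.5]), np.int32(8)) [[551.7, 396.9, 5.5], 0.5] [551.5, 397.1, 5.0]
guide tip [[573.4, 110.6, 44.1], 0.8] [572.5, 110.6, 47.0]
guide tip [[564.2, 52.3, 42.5], 1.9] [562.5, 52.7, 47.0]
FL [578.9, 143.8, 38.0]
FR [560.3, 22.5, 38.0]
edgeL [720.2, 119.7, 38.0]
edgeR [697.0, -3.2, 38.0]
pad [620.0, 74.2, 95.0]
armrear [750.8, 55.2, 75.0]
FR tri [[559.5, 22.8, 36.5], 2.2] FL [[580.8, 144.2, 28.4], 0.6]
```

```bash
cat > m2.py <<'E'
from h import *
import sys
def edge(c,p0,p1,n=12,half=5):
    """sub-pixel line: strongest gradient across the segment p0-p1, robust fit"""
    g=cv2.GaussianBlur(cv2.cvtColor(c["img"],cv2.COLOR_RGB2GRAY).astype(np.float32),(0,0),.8)
    p0=np.array(p0,float);p1=np.array(p1,float);d=(p1-p0)/np.linalg.norm(p1-p0);nn=np.array([-d[1],d[0]])
    s=np.arange(-half,half+.01,.25);pts=[]
    for f in np.linspace(.08,.92,n):
        q=p0+f*(p1-p0)+s[:,None]*nn
        v=cv2.remap(g,q[:,:1].astype(np.float32),q[:,1:].astype(np.float32),cv2.INTER_LINEAR)[:,0]
        gr=np.abs(np.gradient(v));w=np.where(gr>.6*gr.max(),gr,0)*np.exp(-(s/half)**2);pts.append(p0+f*(p1-p0)+nn*(w@s/w.sum()))
    return np.array(pts)
def wline(c,pts,z):
    w=np.array([plane(c,p,z)[:2] for p in pts],np.float32)
    vx,vy,x,y=cv2.fitLine(w,cv2.DIST_HUBER,0,.002,.01).ravel()
    if vx<0: vx,vy=-vx,-vy
    r=np.abs((w-[x,y])@[-vy,vx]);return np.array([x,y])*1000,np.degrees(np.arctan2(vy,vx)),r.mean()*1000
E
cat > m3.py <<'E'
from m2 import *
T=dict(np.load("pics/top0.npz"))
z=lambda p:zoomf(p,(300,165),5); zc=lambda X,Y:zoomf((X-450,Y),(190,235),5)
for n,a,b,zz,h in [("caseL",z((52,440)),z((120,220)),.038,3),("caseR",z((292,505)),z((360,290)),.038,3),("front",z((60,468)),z((270,528)),.038,3),
  ("armL",z((195,300)),z((232,160)),.075,3),("armR",z((255,300)),z((300,150)),.075,3),
  ("carL",zc(490,255),zc(520,45),.005,3),("carR",zc(564,265),zc(592,55),.005,3),("carFront",zc(525,37),zc(590,43),.005,2),("carRear",zc(490,265),zc(555,272),.005,2)]:
    c,an,r=wline(T,edge(T,a,b,half=h),zz);print(n,np.round(c,1),round(float(an),2),"res",round(float(r),2))
E
python3 m3.py
```

```text
caseL [645.1 133.4] -9.14 res 0.09
caseR [636.6   8.9] -9.5 res 0.17
front [569.8  90.2] 80.98 res 0.27
armL [695.2  78.6] -8.72 res 0.79
armR [701.6  44.6] -12.25 res 1.11
carL [537.4 413.2] -0.14 res 0.95
carR [529.8 377.7] 3.27 res 0.54
carFront [587.1 397.1] -88.84 res 0.82
carRear [470.4 395.8] -87.74 res 0.44
```

```bash
python3 -m handwheel '{"gripper":[0.4,0.4,0.4],"slide":[[0,0,0],[0,0,0],[0,0,0]],"yaw":[-0.096,-0.096,-0.096]}' 40
python3 -m handwheel '{"gripper":[0.4,0.4,0.4,0.4,0.4,0.4,0.4,0.4],"slide":[[-20,-8,0],[-35,-15,0],[-36,-15,0],[-36,-15,0],[-36,-15,0],[-36,-15,0],[-36,-15,0],[-36,-15,0]],"yaw":[0,0,0,0,0,0,0,0]}'
python3 -m handwheel '{"gripper":[0.4,0.4,0.4,0.4,0.4,0.4,0.4],"slide":[[-36,-15,10],[-29,-11,20],[0,0,35],[0,0,35],[0,0,35],[0,0,25],[0,0,0]],"yaw":[0,0,0,0,0,0,0]}'
```

```text
time: 0.35
ee_pos: [0.1466, 0.5299, 0.2309]
tcp_rot: [-180.0, -0.0, -178.7]
wrist_force: [0.2, -0.7, 0.2]
opening: 0.0596
grasp_force: 0.0
time: 1.02
ee_pos: [0.4212, 0.4209, 0.231]
tcp_rot: [-180.0, -0.0, -179.0]
wrist_force: [-0.0, 0.2, -0.3]
opening: 0.0597
grasp_force: 0.0
time: 1.6
ee_pos: [0.4826, 0.395, 0.0646]
tcp_rot: [-179.7, -0.4, -179.0]
wrist_force: [-0.9, -0.4, -1.4]
opening: 0.0601
grasp_force: 0.0
```

```bash
python3 -m handwheel '{"gripper":[0.4,0.4,0.4,0.4,0.4],"slide":[[-1,2,20],[0,0,20],[0,0,10],[0,0,6],[0,0,0]],"yaw":[0,0,0,0,0]}'
python3 -m handwheel '{"gripper":[-0.2,-1,-1,-1,-1,-1,-1,-1],"slide":[[0,0,0],[0,0,0],[0,0,0],[0,0,0],[0,0,0],[0,0,0],[0,0,0],[0,0,0]],"yaw":[0,0,0,0,0,0,0,0]}' 40
```

```text
time: 2.02
ee_pos: [0.4858, 0.3991, 0.0151]
tcp_rot: [-180.0, -0.0, -179.0]
wrist_force: [-0.3, -0.8, 0.8]
opening: 0.0599
grasp_force: 0.0
time: 2.68
ee_pos: [0.4865, 0.3996, 0.0164]
tcp_rot: [179.9, 0.1, -179.0]
wrist_force: [-0.8, -0.1, 5.7]
opening: 0.0111
grasp_force: 41.9
```

```bash
python3 -m handwheel '{"gripper":[0,0,0,0,0,0],"slide":[[0,0,0],[0,0,0],[0,0,4],[0,0,4],[0,0,0],[0,0,0]],"yaw":[0,0,0,0,0,0]}'
python3 -m handwheel '{"gripper":[-1,-1,-1,-1,-1,-1],"slide":[[0,0,0],[0,0,0],[0,0,0],[0,0,0],[0,0,0],[0,0,0]],"yaw":[0,0,0,0,0,0]}' 40
python3 -m handwheel '{"gripper":[-1,-1,-1,-1,-1,-1],"slide":[[0,0,-10],[0,0,-20],[0,0,-25],[0,0,-25],[0,0,0],[0,0,0]],"yaw":[0,0,0,0,0,0]}'
python3 - <<'E'
from workcell import camera
import cv2,numpy as np
for n in("top","side"):
    c=camera(n); np.savez(f"pics/{n}1.npz",**c)
    im=c["img"][:,:,::-1]; x,y,w,h=((170,190,200,100) if n=="top" else (180,120,200,130))
    cv2.imwrite(f"pics/{n}1.png",cv2.resize(im[y:y+h,x:x+w],None,fx=4,fy=4,interpolation=cv2.INTER_CUBIC))
E
```

```text
time: 3.18
ee_pos: [0.4857, 0.399, 0.0066]
tcp_rot: [-180.0, -0.1, -179.0]
wrist_force: [-0.5, -0.3, 0.0]
opening: 0.0429
grasp_force: 0.0
time: 3.68
ee_pos: [0.4861, 0.3994, 0.0075]
tcp_rot: [180.0, 0.0, -179.0]
wrist_force: [1.0, -0.4, 1.3]
opening: 0.0114
grasp_force: 39.2
time: 4.18
ee_pos: [0.4868, 0.3999, 0.0896]
tcp_rot: [179.9, 0.2, -179.0]
wrist_force: [-1.3, 0.1, -1.6]
opening: 0.011
grasp_force: 39.0
```

View pics/side1.png

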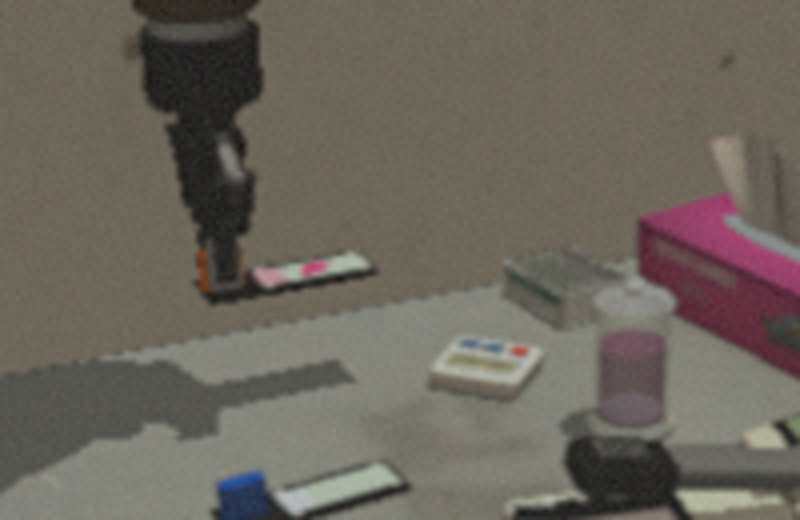

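The carrier is held level, with its leading end at about (375,268) in the crop. A little orange shows behind the fingers, so the pads sit slightly forward on the fin. Next I'll measure where the carrier lies relative to the TCP.

```bash
cat > m4.py <<'E'
from m2 import *
from workcell import sensors
T=dict(np.load("pics/top1.npz"));S=dict(np.load("pics/side1.npz"))
a=mask(T,(170,190,70,100),lambda h,s,v:(h>145)&(s>60));b=mask(S,(235,170,50,40),lambda h,s,v:(h>150)&(s>110)&(s<220))
p,e=tri(T,a[1],S,b[1]);print("spot",a[1:],b[1:],np.round(p*1000,1),round(e*1000,1))
print(sensors.get_obs()["ee_pos"]*1000,sensors.get_obs()["tcp_rot"])
x0=int(a[1][0]);y0=int(a[1][1]);im=cv2.cvtColor(T["img"],cv2.COLOR_RGB2BGR)[y0-40:y0+60,x0-40:x0+40]
cv2.imwrite("pics/c1.png",cv2.resize(im,None,fx=6,fy=6,interpolation=cv2.INTER_CUBIC));print(x0-40,y0-40)
E
python3 m4.py
```

```text
spot (array([200. , 250.5]), np.int32(34)) (array([258. , 186.5]), np.int32(8)) [551.6 403.3  85.8] 2.1
[485.82150932 399.06572634  86.89717068] [-1.79975635e+02 -2.80687874e-02 -1.78958465e+02]
160 210
```

View pics/c1.png

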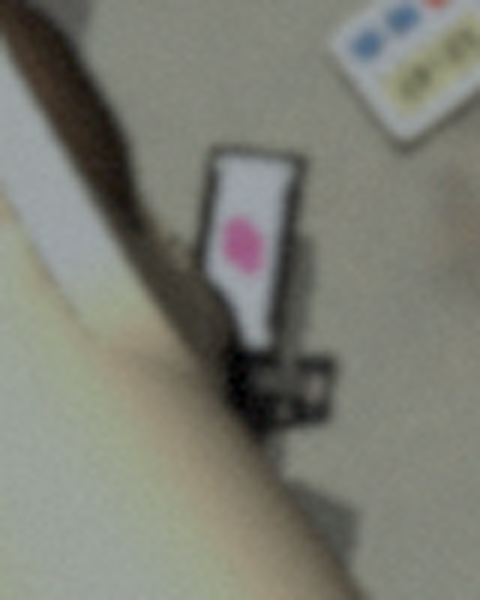

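```bash
python3 -m handwheel '{"gripper":[-1,-1,-1,-1,-1,-1,-1,-1],"slide":[[0,0,0],[0,0,0],[-1,-20,0],[-1,-35,0],[-1,-40,0],[-1,-40,0],[-1,-40,0],[0,-40,0]],"yaw":[0.09,0.09,0,0,0,0,0,0]}'
python3 -m handwheel '{"gripper":[-1,-1,-1,-1,-1,-1],"slide":[[0,-40,0],[0,-30,0],[0,-14,0],[0,0,0],[0,0,0],[0,0,0]],"yaw":[0,0,0,0,0,0]}'
cat > m5.py <<'E'
import sys
from m2 import *
from workcell import sensors,camera
k=sys.argv[1];C={}
for n in("top","side"):
    C[n]=camera(n);np.savez(f"pics/{n}{k}.npz",**C[n])
o=sensors.get_obs();print(o["ee_pos"]*1000,o["tcp_rot"],o["wrist_force"],o["opening"])
z=lambda i,x,y,w,h,f:cv2.resize(i["img"][y:y+h,x:x+w,::-1],None,fx=f,fy=f,interpolation=cv2.INTER_CUBIC)
a=z(C["top"],300,215,80,110,5);b=z(C["side"],260,190,130,100,3)
I=np.zeros((600,800,3),np.uint8);I[:a.shape[0],:400]=a;I[:300,410:800]=b
cv2.imwrite(f"pics/p{k}.png",I)
E
python3 m5.py 2
```

```text
time: 4.95
ee_pos: [0.455, 0.1844, 0.0859]
tcp_rot: [-179.9, -0.1, 170.8]
wrist_force: [1.0, -0.1, 0.4]
opening: 0.0112
grasp_force: 39.1
time: 5.45
ee_pos: [0.4427, 0.1039, 0.0867]
tcp_rot: [-180.0, -0.0, 170.7]
wrist_force: [-0.9, -0.7, -0.6]
opening: 0.0116
grasp_force: 39.1
[442.7684558  104.23545589  86.85966413] [-1.79993667e+02 -4.15549132e-02  1.70797479e+02] [ 0.41524613  1.35875144 -0.94350011] 0.011212678650173991
```

View pics/p2.png

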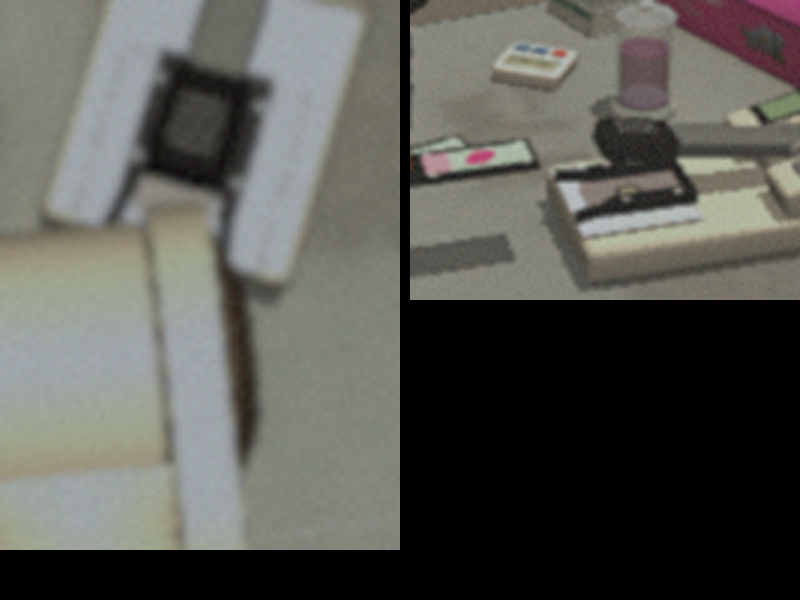

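The arm hides the carrier from the top camera. In the side crop its leading end is at about (535,150), ahead of the guides at (560,170). I'll use the stain spot to find the offset between each camera and the robot.

```bash
cat > m6.py <<'E'
from m2 import *
L=lambda n:dict(np.load(f"pics/{n}.npz"))
pk=lambda h,s,v:(h>150)&(s>110)&(s<235)
def wc(c,roi,f):  # saturation-weighted pink centroid
    x,y,w,h=roi;hsv=cv2.cvtColor(c["img"][y:y+h,x:x+w],cv2.COLOR_RGB2HSV).astype(float)
    W=np.where((hsv[...,0]>140),np.clip(hsv[...,1]-f,0,None),0);yy,xx=np.mgrid[y:y+h,x:x+w];return np.array([(W*xx).sum(),(W*yy).sum()])/W.sum()
u=np.radians(-9.25);d=np.array([np.cos(u),np.sin(u)]);n=np.array([-np.sin(u),np.cos(u)])
for cam,k,c0,zz,tcp,yaw in [("top","0",(208.6,257.1),.005,None,0),("side","0",(261,213.5),.005,None,0),("top","1",(200,250.5),.0848,(485.8,399.1),1.04),("side","1",(258,186.5),.0848,(485.8,399.1),1.04),("side","2",(283.5,242),.0848,(442.8,104.2),-9.2)]:
    c=L(cam+k);
    if k=="2": c0=mask(c,(275,235,50,18),pk)[1]
    r=(int(c0[0])-6,int(c0[1])-5,13,11);p=wc(c,r,55 if cam=="top" else 90)
    P=plane(c,p,zz)[:2]*1000;pr=None if tcp is None else np.array(tcp)+65.8*np.array([np.cos(np.radians(yaw)),np.sin(np.radians(yaw))])
    print(cam,k,p.round(1),P.round(1),pr,"n,d",(P@n).round(1),(P@d).round(1),None if pr is None else (P-pr).round(1))
c=L("side0");zs=lambda p:zoomf(p,(295,215),6)
for nm,p,zz in [("tipFar",(85,200),.047),("tipNear",(128,285),.047),("railNearRear",(360,250),.047)]:
    P=plane(c,zs(p),zz)[:2]*1000;print(nm,P.round(1),"n,d",(P@n).round(1),(P@d).round(1))
E
python3 m6.py
```

```text
top 0 [208.7 257.1] [551.6 397. ] None n,d 480.5 480.6 None
side 0 [260.4 213.6] [550.5 397.7] None n,d 481.1 479.4 None
top 1 [200.  250.4] [553.  403.4] [551.5891606  400.29429813] n,d 487.0 481.0 [1.5 3.1]
side 1 [257.8 186.6] [550.5 405.4] [551.5891606  400.29429813] n,d 488.6 478.2 [-1.   5.1]
side 2 [283.  241.8] [506.8  95. ] [507.75356624  93.67981785] n,d 175.2 485.0 [-0.9  1.3]
tipFar [571.9 106.2] n,d 196.7 547.4
tipNear [562.3  46. ] n,d 135.8 547.6
railNearRear [649.3  32. ] n,d 135.9 635.7
```

```bash
cat > m7.py <<'E'
from m2 import *
L=lambda n:dict(np.load(f"pics/{n}.npz"))
s2=L("side2");s0=L("side0");t1=L("top1")
q=lambda X,Y:zoomf((X-410,Y),(260,190),3); zs=lambda X,Y:zoomf((X,Y),(295,215),6); c1=lambda X,Y:zoomf((X,Y),(160,210),6)
for nm,c,a,b,zz,h in [("car near lower",s2,q(425,183),q(537,167),.080,2),("car far top",s2,q(470,146),q(528,139),.085,2),("case near top",s0,zs(160,343),zs(500,305),.038,2),
 ("car R top1",t1,c1(288,270),c1(302,160),.085,2),("car L top1",t1,c1(207,255),c1(214,160),.085,2),("car front",t1,c1(216,150),c1(300,158),.085,2)]:
    P,an,r=wline(c,edge(c,a,b,half=h),zz);u=np.radians(-9.25);print(nm,P.round(1),round(float(an),2),"n",round(float(P@[-np.sin(u),np.cos(u)]),1),"res",round(float(r),2))
E
python3 m7.py
```

```text
car near lower [502.4  77.6] -7.13 n 157.4 res 0.56
car far top [524.2 104.6] -10.99 n 187.5 res 0.53
case near top [623.4   1.5] -13.24 n 101.7 res 0.85
car R top1 [567.2 385.6] -4.41 n 471.8 res 0.99
car L top1 [567.1 418. ] 3.96 n 503.7 res 0.29
car front [588.9 403.4] -88.78 n 492.8 res 1.08
```

```bash
python3 -m handwheel '{"gripper":[-1,-1,-1,-1,-1],"slide":[[0,-1,15],[0,0,15],[0,0,10],[0,0,0],[0,0,0]],"yaw":[0,0,0,0,0]}'
python3 -m handwheel '{"gripper":[-1,-1,-1,-1,-1],"slide":[[-8,0,0],[-9,0,0],[-9,0,0],[0,0,0],[0,0,0]],"yaw":[0,0,0,0,0]}'
python3 -m handwheel '{"gripper":[-1,-1,-1,-1,-1],"slide":[[-5,0,0],[-5,0,0],[-5,0,0],[0,0,0],[0,0,0]],"yaw":[0,0,0,0,0]}'
python3 m5.py 3
```

```text
time: 5.97
ee_pos: [0.4423, 0.1028, 0.0469]
tcp_rot: [-180.0, -0.1, 170.8]
wrist_force: [0.5, -0.4, -0.4]
opening: 0.0112
grasp_force: 39.2
time: 6.38
ee_pos: [0.469, 0.098, 0.0474]
tcp_rot: [-180.0, -0.0, 170.7]
wrist_force: [-0.7, 0.1, -1.0]
opening: 0.011
grasp_force: 39.2
time: 6.8
ee_pos: [0.4832, 0.0957, 0.0472]
tcp_rot: [-180.0, -0.0, 170.7]
wrist_force: [0.1, 0.3, -0.6]
opening: 0.0109
grasp_force: 39.2
[482.94126598  95.74384443  47.21782354] [-1.79993700e+02 -1.73094632e-02  1.70728161e+02] [ 0.48404993  0.23932916 -1.64862306] 0.011153326832544698
```

View pics/p3.png

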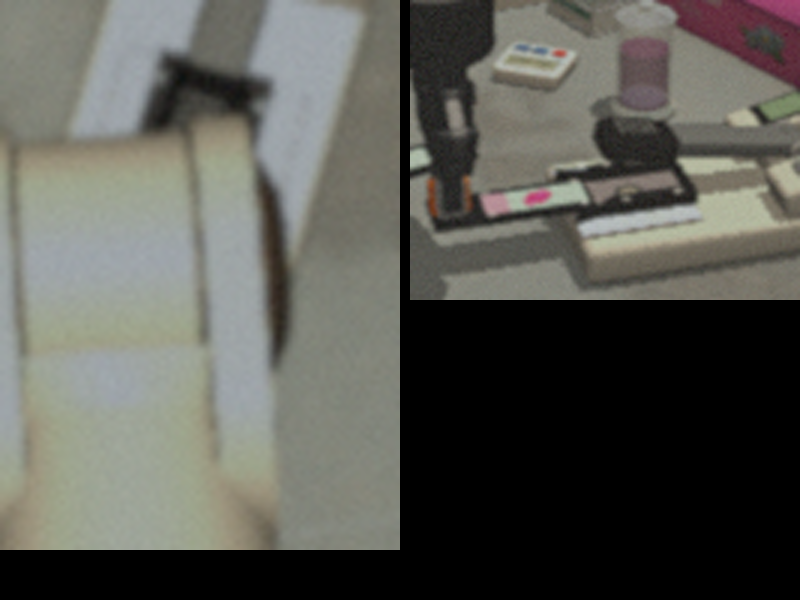

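The side crop shows the carrier's leading end at about (590,195), between the guides and with no contact force. I'll push on slowly.

```bash
python3 -m handwheel '{"gripper":[-1,-1,-1,-1,-1],"slide":[[-2,0,1],[-4,0,0],[-4,0,0],[0,0,0],[0,0,0]],"yaw":[0,0,0,0,0]}'
python3 -m handwheel '{"gripper":[-1,-1,-1,-1,-1],"slide":[[-4,0,0],[-4,0,0],[-4,0,0],[0,0,0],[0,0,0]],"yaw":[0,0,0,0,0]}'
```

```text
time: 7.32
ee_pos: [0.4932, 0.0941, 0.0462]
tcp_rot: [-180.0, -0.0, 170.7]
wrist_force: [0.1, -0.7, -1.2]
opening: 0.0113
grasp_force: 39.2
time: 7.73
ee_pos: [0.505, 0.0921, 0.0462]
tcp_rot: [-180.0, -0.0, 170.7]
wrist_force: [0.0, -0.5, -0.4]
opening: 0.0112
grasp_force: 39.2
```

```bash
python3 -m handwheel '{"gripper":[-1,-1,-1,-1,-1,-1],"slide":[[-4,0,0],[-5,0,0],[-5,0,0],[-4,0,0],[0,0,0],[0,0,0]],"yaw":[0,0,0,0,0,0]}'
python3 -m handwheel '{"gripper":[-1,-1,-1,-1,-1,-1],"slide":[[-4,0,0],[-4,0,0],[-4,0,0],[-4,0,0],[0,0,0],[0,0,0]],"yaw":[0,0,0,0,0,0]}'
```

```text
time: 8.23
ee_pos: [0.5227, 0.0892, 0.0461]
tcp_rot: [-180.0, -0.0, 170.7]
wrist_force: [-0.1, 0.3, -1.1]
opening: 0.0114
grasp_force: 39.2
time: 8.73
ee_pos: [0.5385, 0.0867, 0.0462]
tcp_rot: [-180.0, -0.0, 170.7]
wrist_force: [0.5, 0.7, -1.4]
opening: 0.0114
grasp_force: 39.2
```

```bash
python3 -m handwheel '{"gripper":[-1,-1,-1,-1,-1,-1],"slide":[[-2,0,0],[-2,0,0],[-2,0,0],[-2,0,0],[0,0,0],[0,0,0]],"yaw":[0,0,0,0,0,0]}'
python3 -m handwheel '{"gripper":[-1,-1,-1,-1],"slide":[[-1,0,0],[-1,0,0],[0,0,0],[0,0,0]],"yaw":[0,0,0,0]}'
```

```text
time: 9.23
ee_pos: [0.5463, 0.0854, 0.0462]
tcp_rot: [-180.0, -0.0, 170.7]
wrist_force: [-0.1, -0.2, -1.3]
opening: 0.0112
grasp_force: 39.2
time: 9.57
ee_pos: [0.5482, 0.0851, 0.0463]
tcp_rot: [-180.0, -0.0, 170.7]
wrist_force: [-0.4, -0.1, -0.7]
opening: 0.0111
grasp_force: 39.2
```

```bash
python3 -m handwheel '{"gripper":[-1,-1,-1,-1],"slide":[[-1,0,0],[-1,0,0],[0,0,0],[0,0,0]],"yaw":[0,0,0,0]}'
```

```text
time: 9.9
ee_pos: [0.5502, 0.0848, 0.0463]
tcp_rot: [-180.0, -0.0, 170.7]
wrist_force: [0.1, 0.7, -1.0]
opening: 0.0111
grasp_force: 39.2
```

```bash
python3 -m handwheel '{"gripper":[-1,-1,-1,-1],"slide":[[-1,0,0],[-1,0,0],[0,0,0],[0,0,0]],"yaw":[0,0,0,0]}'
```

```text
time: 10.23
ee_pos: [0.5523, 0.0845, 0.0463]
tcp_rot: [180.0, 0.0, 170.7]
wrist_force: [0.8, 0.0, -0.9]
opening: 0.0112
grasp_force: 39.2
```

```bash
python3 -m handwheel '{"gripper":[-1,-1,-1,-1],"slide":[[-1,0,0],[-1,0,0],[0,0,0],[0,0,0]],"yaw":[0,0,0,0]}'
```

```text
time: 10.57
ee_pos: [0.5529, 0.0844, 0.0459]
tcp_rot: [-180.0, -0.2, 170.7]
wrist_force: [-6.1, 1.1, 0.6]
opening: 0.0115
grasp_force: 39.3
```

```bash
python3 -m handwheel '{"gripper":[-1,-1,-1,-1],"slide":[[0,0,1],[-1,0,0],[0,0,0],[0,0,0]],"yaw":[0,0,0,0]}'
```

```text
time: 10.9
ee_pos: [0.5529, 0.0844, 0.0454]
tcp_rot: [180.0, -0.3, 170.8]
wrist_force: [-14.5, 2.0, 8.5]
opening: 0.0115
grasp_force: 40.4
```

```bash
python3 -m handwheel '{"gripper":[-0.3,-0.3,-0.3,-0.3,-0.3],"slide":[[0,0,0],[0,0,0],[0,0,0],[0,0,0],[0,0,0]],"yaw":[0,0,0,0,0]}'
python3 -m handwheel '{"gripper":[-0.3,-0.3,-0.3,-0.3,-0.3,-0.3],"slide":[[0,0,-5],[0,0,-10],[0,0,-15],[0,0,-30],[0,0,-35],[0,0,0]],"yaw":[0,0,0,0,0,0]}'
```

```text
time: 11.32
ee_pos: [0.5553, 0.084, 0.0453]
tcp_rot: [180.0, 0.0, 170.7]
wrist_force: [0.1, -0.6, -0.2]
opening: 0.0299
grasp_force: 0.0
time: 11.82
ee_pos: [0.5576, 0.0843, 0.1482]
tcp_rot: [179.8, 0.5, 170.7]
wrist_force: [0.8, 0.3, 1.4]
opening: 0.0301
grasp_force: 0.0
```

```bash
python3 -m handwheel '{"gripper":[-1,-1,-1,-1,-1,-1],"slide":[[-16,0,0],[-25,0,0],[-25,0,0],[0,0,0],[0,0,0],[0,0,0]],"yaw":[0,0,0,0,0,0]}' 20
python3 m5.py 4
```

```text
time: 12.32
ee_pos: [0.6201, 0.0734, 0.1406]
tcp_rot: [180.0, -0.0, 170.7]
wrist_force: [-1.1, -0.1, 0.0]
opening: -0.0001
grasp_force: 0.0
[619.79439635  73.52112597 140.92931678] [1.79990118e+02 2.50718382e-02 1.70739887e+02] [-0.30635276 -0.3120672   0.23994775] 0.00010776379327442529
```

View pics/p4.png

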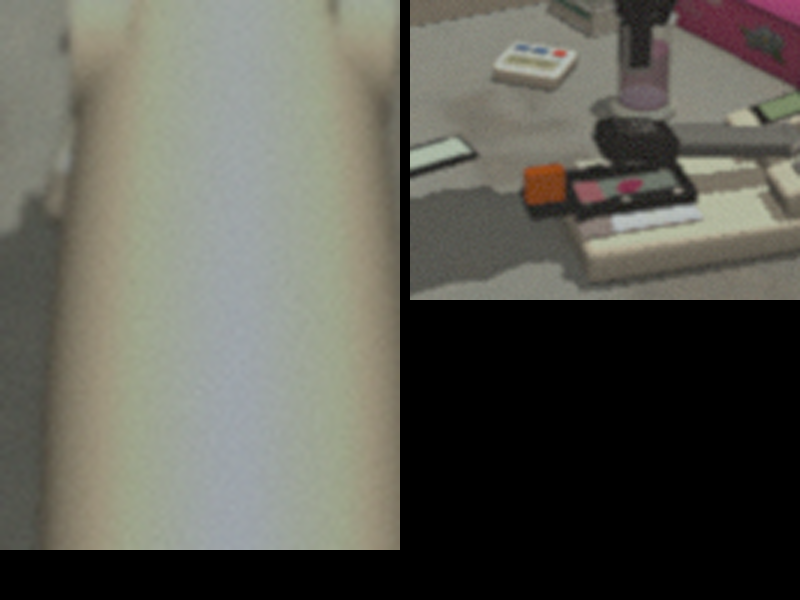

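The side crop shows the carrier released in the slot with its fin in front of the case at (545,185). Its leading end is at the rear of the slot, near (685,180), and the fingers are above the pad. Next I'll descend onto the pad.

```bash
python3 -m handwheel '{"gripper":[-1,-1,-1,-1,-1],"slide":[[0,0,15],[0,0,15],[0,0,10],[0,0,0],[0,0,0]],"yaw":[0,0,0,0,0]}'
python3 -m handwheel '{"gripper":[-1,-1,-1,-1,-1,-1],"slide":[[0,0,2],[0,0,2],[0,0,2],[0,0,2],[0,0,0],[0,0,0]],"yaw":[0,0,0,0,0,0]}'
python3 -m handwheel '{"gripper":[-1,-1,-1,-1,-1,-1],"slide":[[0,0,2],[0,0,2],[0,0,2],[0,0,0],[0,0,0],[0,0,0]],"yaw":[0,0,0,0,0,0]}'
```

```text
time: 12.83
ee_pos: [0.6197, 0.0734, 0.1004]
tcp_rot: [-180.0, -0.0, 170.7]
wrist_force: [-0.0, 0.4, 0.1]
opening: 0.0002
grasp_force: 0.0
time: 13.33
ee_pos: [0.6203, 0.0735, 0.0926]
tcp_rot: [180.0, 0.0, 170.7]
wrist_force: [-2.3, 1.3, 3.6]
opening: -0.0
grasp_force: 1.7
time: 13.83
ee_pos: [0.6202, 0.0734, 0.0863]
tcp_rot: [180.0, -0.0, 170.7]
wrist_force: [-2.8, 0.8, 5.5]
opening: -0.0001
grasp_force: 2.4
```

```bash
python3 -m handwheel '{"gripper":[-1,-1,-1,-1,-1,-1],"slide":[[0,0,2],[0,0,2],[0,0,2],[0,0,1],[0,0,0],[0,0,0]],"yaw":[0,0,0,0,0,0]}'
python3 -m handwheel '{"gripper":[-1,-1,-1,-1,-1],"slide":[[0,0,1],[0,0,1],[0,0,0],[0,0,0],[0,0,0]],"yaw":[0,0,0,0,0]}'
```

```text
time: 14.33
ee_pos: [0.62, 0.0734, 0.0794]
tcp_rot: [-180.0, -0.0, 170.7]
wrist_force: [-4.0, 1.0, 6.4]
opening: -0.0001
grasp_force: 3.1
time: 14.75
ee_pos: [0.6201, 0.0734, 0.0776]
tcp_rot: [180.0, -0.0, 170.7]
wrist_force: [-5.2, 1.4, 7.0]
opening: 0.0001
grasp_force: 3.6
```

```bash
python3 -m handwheel '{"gripper":[-1,-1,-1,-1,-1],"slide":[[0,0,1],[0,0,1],[0,0,0],[0,0,0],[0,0,0]],"yaw":[0,0,0,0,0]}'
python3 -m handwheel '{"gripper":[-1,-1,-1,-1],"slide":[[0,0,1],[0,0,0],[0,0,0],[0,0,0]],"yaw":[0,0,0,0]}'
```

```text
time: 15.17
ee_pos: [0.6199, 0.0734, 0.076]
tcp_rot: [180.0, -0.0, 170.7]
wrist_force: [-6.9, 0.5, 9.5]
opening: -0.0001
grasp_force: 4.9
time: 15.5
ee_pos: [0.6199, 0.0735, 0.0752]
tcp_rot: [180.0, -0.0, 170.7]
wrist_force: [-8.1, 0.3, 11.6]
opening: 0.0002
grasp_force: 5.6
```

```bash
python3 -m handwheel '{"gripper":[-1,-1,-1,-1],"slide":[[1,0,0],[0,0,0.5],[0,0,0],[0,0,0]],"yaw":[0,0,0,0]}'
for i in 1 2 3 4 5; do python3 -m handwheel '{"gripper":[-1,-1,-1,-1,-1,-1,-1,-1],"slide":[[0,0,0],[0,0,0],[0,0,0],[0,0,0],[0,0,0],[0,0,0],[0,0,0],[0,0,0]],"yaw":[0,0,0,0,0,0,0,0]}' | egrep 'time|ee|wrist'; done
python3 m5.py 5
```

```text
time: 15.83
ee_pos: [0.6198, 0.0735, 0.0751]
tcp_rot: [180.0, 0.1, 170.7]
wrist_force: [-3.4, 0.6, 11.2]
opening: 0.0002
grasp_force: 5.5
time: 16.5
ee_pos: [0.6198, 0.0735, 0.0751]
wrist_force: [-4.1, -1.2, 10.4]
time: 17.17
ee_pos: [0.6198, 0.0735, 0.0751]
wrist_force: [-3.8, -0.9, 10.9]
time: 17.83
ee_pos: [0.6198, 0.0735, 0.0751]
wrist_force: [-3.0, 0.5, 10.0]
time: 18.5
ee_pos: [0.6198, 0.0735, 0.0751]
wrist_force: [-3.9, -0.4, 11.4]
time: 19.17
ee_pos: [0.6198, 0.0735, 0.0751]
wrist_force: [-4.1, 0.3, 11.0]
[619.85348483  73.5027834   75.11427222] [1.79980628e+02 1.10443073e-01 1.70726159e+02] [-3.02077942  0.34545732 10.08415684] -0.00040341691424598987
```

View pics/p5.png

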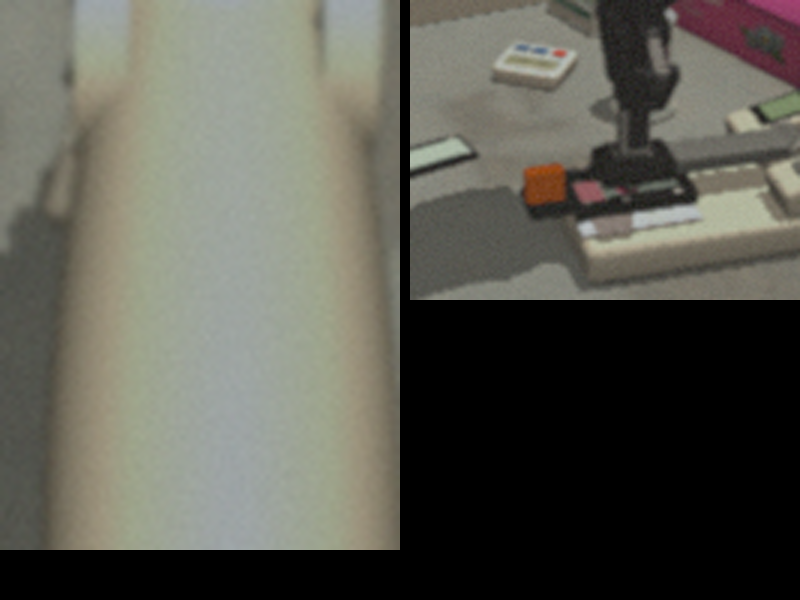

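The side crop shows the arm pressed down with its nose on the slide, and the fin still at (545,185), so the carrier hasn't moved. I'll add 0.5 mm to bring the force nearer 12 N, hold it, and hand in.

```bash
python3 -m handwheel '{"gripper":[-1,-1,-1,-1],"slide":[[0,0,0.5],[0,0,0],[0,0,0],[0,0,0]],"yaw":[0,0,0,0]}'
for i in 1 2 3 4; do python3 -m handwheel '{"gripper":[-1,-1,-1,-1,-1,-1,-1,-1],"slide":[[0,0,0],[0,0,0],[0,0,0],[0,0,0],[0,0,0],[0,0,0],[0,0,0],[0,0,0]],"yaw":[0,0,0,0,0,0,0,0]}' | egrep 'time|ee|wrist'; done
python3 -c "
from workcell import ticket
print(ticket.job_done())"
```

```text
time: 19.6
ee_pos: [0.6198, 0.0735, 0.0747]
tcp_rot: [180.0, 0.1, 170.7]
wrist_force: [-4.3, 0.1, 11.2]
opening: 0.0001
grasp_force: 5.8
time: 20.27
ee_pos: [0.6198, 0.0735, 0.0747]
wrist_force: [-3.9, -0.2, 11.7]
time: 20.93
ee_pos: [0.6198, 0.0735, 0.0747]
wrist_force: [-3.4, -0.1, 12.0]
time: 21.6
ee_pos: [0.6198, 0.0735, 0.0747]
wrist_force: [-4.3, -0.7, 12.6]
time: 22.27
ee_pos: [0.6198, 0.0735, 0.0747]
wrist_force: [-4.8, 0.6, 12.6]
the job is handed in; nothing more can be done
None
```

The control slide is home against the end stop and released; the reading arm was held down at about 10–12.6 N for over 6 s and was still pressed when I handed the job in at about 22 s (no verdict came back).

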